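# Refit the volume knob and hold it pressed

## Task

The volume control of the desktop audio controller has been taken apart. First slip the aluminium trim ring over the bare shaft, let it lie flat on the panel around the nut and let go of it; then turn the knob so that the flat in its bore matches the flat on the shaft, push it fully home and press the whole control down to wake the unit. Finish still holding the knob pressed down, do not let go of it, and leave the other things on the desk where they are.

Things in the scene. Friction and masses are not known exactly. Their poses are not given: they have to be found in the camera images.
- ring_center (a point): centre (half-way up) of the loose trim ring: plain flat ring of satin grey aluminium, outer diameter 54 mm, hole 24 mm, 8 mm thick, 35 g, lying flat on the desk left or right of the controller; z up. Its yaw does not matter. It goes round the nut with 2 mm play all round and then lies on the panel, this point 4 mm above point bushing.
- knob_center (a point): centre (half-way up) of the loose volume knob: round, dark grey, fluted, 44 mm diameter, 26 mm high, solid metal, about 150 g, standing on the desk, bore down, on the other side of the controller from the ring. z up along its axis; x points from the axis along the white pointer line on its top; the flat of the bore lies under that line.
- knob_seat (a point): centre of the blind end of the knob's bore, on its axis, 14 mm above its underside (1 mm above knob_center); axes as knob_center. The bore is D-shaped like the shaft, 0.6 mm play round the arc, 0.4 mm at the flat, mouth chamfered, slides on freely. Fully home when this point is at point shaft_tip.
- shaft_tip (a point): centre of the top of the bare upright shaft: bright steel, 12 mm diameter, one flat along its length 2.5 mm from the axis, tip edge chamfered, 27 mm above the panel when not pressed. z up; x points from the axis squarely out through the flat. The knob fits only with its x the same way as this x (about 0.3 rad of play; a little more and the shaft is turned along, much more and it is blocked).
- bushing (a point): point on the shaft axis, level with and in the middle of the controller's top panel; z up. The controller: aluminium box 140 x 140 x 46 mm, flat black top, does not move; x towards its back. Round the axis stand a hexagon nut (19.6 mm over corners, 4 mm high) and a bushing (16 mm diameter, 8 mm high). The fitted knob's underside is 13 mm above the panel, 10 mm when pressed.
- push (a joint): push switch under the shaft: how far the shaft is pressed down, 0 to 0.003 m. Springs back when released; about 3 N to start moving, 8 N to reach the stop.
- shaft: the shaft as a body, origin on its axis at panel level when not pressed; axes as shaft_tip. It turns about its axis with slight friction (0.02 N m), up to 2.5 rad either way from where the flat faces the controller's back, and stays where it is left. It stands on a spring push switch.
- knob: the knob as a body, origin at the centre of its underside; axes as knob_center.
- ring: the trim ring as a body, origin at the centre of its underside.
- car: bystander: dark grey model sports car, 140 x 58 x 40 mm, behind the controller; origin under its middle. Leave alone.
- puck: bystander: round grey speaker puck, 90 mm diameter, 39 mm high, behind the controller; origin under its middle. Leave alone.
- figure: bystander: small blue-green figurine, 32 mm diameter, 52 mm high, behind and to the right; origin under its middle. Leave alone.
Things that resemble listed ones, but are neither listed nor needed, are in the scene too. What is shaped like the ring but green or orange is not meant.

How it is judged:
By the outcome, as a careful person would: the job done as asked, in the order asked, and still so for the second after the job is handed in, while the arm keeps its last pose, push and grip.
It also fails if it takes over 53 s, if anything falls off the work surface, if the arm or the gripper's body presses on something with over 40 N, if the wrist force passes 120 N, or if a joint passes its speed limit or range.

## Robot

A 6-joint arm with a two-finger parallel gripper is mounted at the origin on the work surface. World frame = base frame: x ahead of the robot, y to its left, z up, the work surface at z = 0. Lengths are in mm, angles in degrees, forces in N, time in s.
With the tool pointing down it reaches from about 350 to 850 mm from the base axis. Payload 8.1 kg.
Tool frame: the origin (TCP) lies at the very end of the fingers, on their centre line; the grasp point (between the pads) lies 19 mm behind it; z points along the fingers, y is the line along which they close (so a half turn about z gives the same grasp; the last joint's range is limited). The gripper opens to 85 mm and grips with 20 to 120 N. Pads are 22 mm wide; open, the fingers measure 114 mm over their backs; the gripper's body (76 mm by 85 mm) begins 54 mm behind the grasp point. The pads swing forward as they close: fully open they stand 13 mm farther back than shut.
Start: joints at [-4.893, 7.471, 85.268, -0, 87.261, -4.893], TCP at [600.004, 0.022, 231.292] pointing down, gripper open.
Joint ranges: [-169.43, 169.43], [-51.17, 129.36], [1.28, 143.12], [-76.62, 256.62], [0, 156.53], [-152.29, 152.29]. Speed limits (degrees/s): [136.94, 136.94, 159.86, 180, 180, 180].

## Interface

Orientations are given as [roll, pitch, yaw] about the fixed x, y, z axes, in that order (R = Rz(yaw) Ry(pitch) Rx(roll)).
In Python, from bench import r gives the robot as it stands.
- The arm moves only by the shell command python3 -m jog 'ROWS' [FORCE]. ROWS is JSON, a list of rows, each a list of 7 numbers: the turn, a rotation vector about the tool's x, y, z in degrees, then the shift along the tool's x, y, z in mm, then the closure, from -1 (fully open) to 1 (shut), so that 0 is half open. A call has 1 to 5 rows; each row shifts and turns the commanded pose from where the row before left it, along the tool's axes as they then stand; what a row does not reach is not made up. A row lasts 1/10 s, in which the tool goes at most 50 mm and 8.59 degrees, less where a joint would pass 70% of its speed; a pose out of reach is approached as far as the arm can. A call is refused whole if a number of a shift passes 50 or a number of a turn 8.59, either way. A call with a gripper value outside its range is refused whole. The fingers move at their own pace and stop on an object; FORCE is the grip in N (left out, the last holds). Time passes only in rows, so rows that do not move let the fingers close. It gives the time, the measured TCP pose, the force, the opening and the grip force at its end, in the units of the state.
- r.sense(): the state, without advancing time (a new reading comes with each control period).
- r.snapshot(name): name is "scene" or "side" or "wrist"; returns a dict with "pixels" (400x640x3 uint8, red, green, blue), "fx", "fy", "cx", "cy" (pixels), "world_to_cam" (4x4, takes a point from world to camera coordinates); the wrist camera has in their place "hand_eye" (4x4, takes a point from camera to tool coordinates, whose origin is the TCP and whose axes are the flange's). Camera axes: x right, y up, looking along -z (the intrinsics and any distortion apply to the point x, -y, -z); pixel columns grow to the right and rows downward; lengths in mm; the calibration is good to about 2 mm. A picture is of the moment at which its call begins: read the wrist's pose just before it. There is no depth.
- r.hand_in(): hands the job in; it is judged then, once.
The state is a dict: "time": time; "joint_pos": joint angles; "qd": joint speeds; "joint_efforts": joint torques, N m; "tool_pos": TCP position; "tcp_rot": TCP orientation; "ft_force": force on the tool from outside, world axes, zero at the start; "wrist_torque": the same for the moment, N m; "finger_gap": finger opening in mm; "grip_force": force on a finger pad.
Only numpy, scipy, OpenCV 4.12 (cv2) and the standard library are available. Lean on these libraries where they do the work, as an engineer would, in place of code of your own. Each camera call takes 0.05 s, during which the arm holds its last target. There are 200 camera calls.

## Working session

There is one attempt and no reset: what is moved stays moved. The work goes in short steps, Python scripts to look and compute and a shell command to move; the robot and the scene stay as the last step left them, time stands still between calls to the robot, and variables do not carry over. Pictures are saved under pics/ and viewed, at most 10 in all, crops included, and the job is handed in when it is done.

```bash
mkdir -p pics; ls; python3 - <<'E'
from bench import r
import cv2,numpy as np
print(r.sense())
a=[]
for n in ["scene","side"]:
    s=r.snapshot(n); cv2.imwrite(f"pics/{n}0.png",s["pixels"][:,:,::-1]); print(n,{k:(np.round(v,3).tolist() if not isinstance(v,dict) else v) for k,v in s.items() if k!="pixels"})
w=r.snapshot("wrist");cv2.imwrite("pics/wrist0.png",w["pixels"][:,:,::-1]);print({k:np.round(v,3).tolist() for k,v in w.items() if k!="pixels"})
E
```

```text
pics
{'time': 0.0, 'joint_pos': array([-4.89196985e+00,  7.51448561e+00,  8.53290104e+01, -5.72811457e-04,
        8.72611126e+01, -4.89341798e+00]), 'qd': array([-0.08689058, -0.020295  , -0.01328139, -0.02480241,  0.09367015,
       -0.11132207]), 'joint_efforts': array([-1.90700346e-03, -5.69404185e+01, -5.00557995e+01, -2.19391650e-04,
        1.44415747e-02,  7.24149572e-05]), 'tool_pos': array([5.99456675e+02, 7.66002169e-02, 2.30253492e+02]), 'tcp_rot': array([-1.79895724e+02, -8.35335265e-03,  9.00014684e+01]), 'ft_force': array([-0.70191777,  0.22406122,  0.30518324]), 'wrist_torque': array([ 0.01911251, -0.01109308, -0.0440235 ]), 'grip_force': 0.0, 'finger_gap': 85.38335120582546}
scene {'fx': 439.221, 'fy': 439.221, 'cx': 320.204, 'cy': 196.669, 'world_to_cam': [[0.697, 0.717, -0.005, -415.425], [-0.541, 0.53, 0.653, 276.985], [0.471, -0.453, 0.757, -1279.802], [0.0, 0.0, 0.0, 1.0]]}
side {'fx': 392.21, 'fy': 392.21, 'cx': 321.335, 'cy': 196.921, 'world_to_cam': [[-0.714, -0.7, -0.006, 448.884], [0.411, -0.426, 0.806, -300.825], [-0.567, 0.573, 0.591, -766.662], [0.0, 0.0, 0.0, 1.0]]}
{'fx': 281.553, 'fy': 281.553, 'cx': 316.067, 'cy': 194.368, 'hand_eye': [[0.001, 0.953, 0.304, 77.31], [1.0, -0.001, -0.001, 0.146], [-0.0, 0.304, -0.953, -142.159], [0.0, 0.0, 0.0, 1.0]]}
```

View pics/scene0.png

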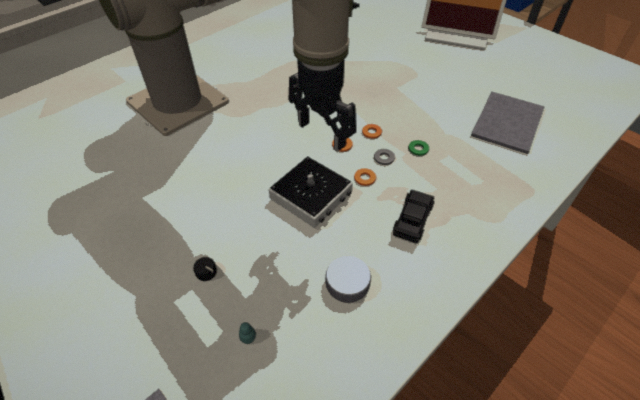

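View pics/side0.png

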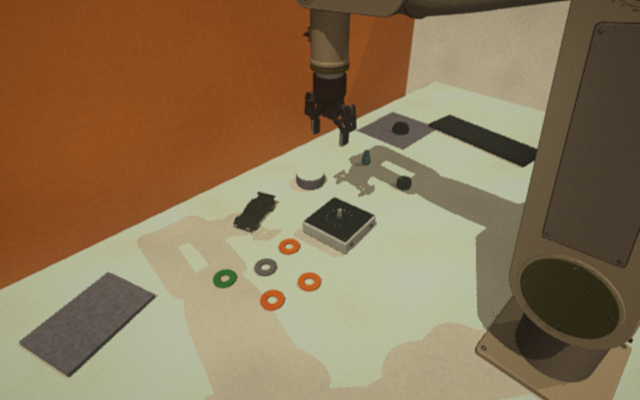

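View pics/wrist0.png

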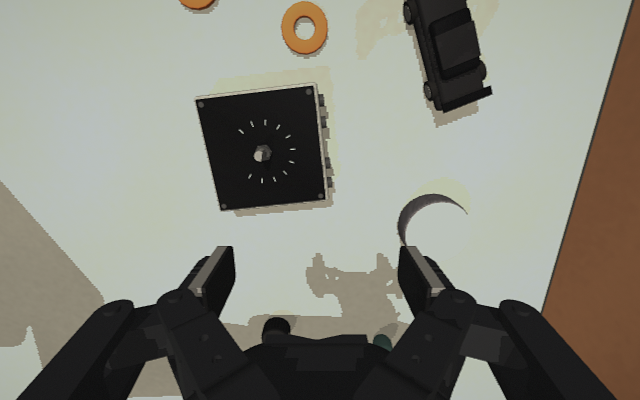

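Scene view: ring-like candidates are orange at (372,131), (342,144) and (365,177), green at (418,148), and grey at (384,157). The grey one is the ring, since only it is bare aluminium. The knob is at (205,268) with a white pointer. The dark round thing on the mat, side (400,128), is a lookalike far away. The controller shaft is at (311,179). The wrist view shows the panel with the shaft at (262,154).

```bash
cat > h.py <<'E'
from bench import r
import cv2,numpy as np
from scipy.spatial.transform import Rotation as R
def cam(n):
    st=r.sense(); s=r.snapshot(n)
    if n=="wrist":
        T=np.eye(4);T[:3,:3]=R.from_euler("xyz",st["tcp_rot"],degrees=True).as_matrix();T[:3,3]=st["tool_pos"]
        s["c2w"]=T@np.array(s["hand_eye"])
    else: s["c2w"]=np.linalg.inv(np.array(s["world_to_cam"]))
    s["K"]=np.array([[s["fx"],0,s["cx"]],[0,s["fy"],s["cy"]],[0,0,1]])
    return s
def ray(s,p):
    d=np.array([(p[0]-s["cx"])/s["fx"],-(p[1]-s["cy"])/s["fy"],-1]);return s["c2w"][:3,3],s["c2w"][:3,:3]@d
def onz(s,p,z):
    o,d=ray(s,p);return np.round(o+d*(z-o[2])/d[2],1)
def tri(s1,p1,s2,p2):
    o1,d1=ray(s1,p1);o2,d2=ray(s2,p2)
    t=np.linalg.lstsq(np.c_[d1,-d2],o2-o1,rcond=None)[0]
    a,b=o1+d1*t[0],o2+d2*t[1];return np.round((a+b)/2,1),round(float(np.linalg.norm(a-b)),1)
def proj(s,P):
    q=np.linalg.inv(s["c2w"])@np.append(P,1);return s["cx"]+s["fx"]*q[0]/-q[2],s["cy"]-s["fy"]*q[1]/-q[2]
def blobs(s,mask,amin=30):
    n,l,st,c=cv2.connectedComponentsWithStats(mask.astype(np.uint8));return [(np.round(c[i],1),st[i].tolist()) for i in range(1,n) if st[i][4]>=amin]
def save(s,name,box=None,k=1):
    im=s["pixels"][:,:,::-1]
    if box: im=im[box[1]:box[3],box[0]:box[2]]
    cv2.imwrite("pics/"+name,cv2.resize(im,None,fx=k,fy=k,interpolation=cv2.INTER_CUBIC))
E
python3 - <<'E'
from h import *
c={n:cam(n) for n in ["scene","side","wrist"]}
def loc(s,x0,y0,x1,y1,f):
    im=s["pixels"][y0:y1,x0:x1].astype(int);m=f(im)
    return [(p+[x0,y0],st) for p,st in blobs(s,m,20)]
g=lambda im:(im.max(2)<165)&(np.ptp(im,axis=2)<40)
k=lambda im:im.max(2)<60
for n,b in [("scene",(370,145,399,168)),("side",(252,257,279,279))]:
    print("ring",n,[(p,st,onz(c[n],p,6)) for p,st in loc(c[n],*b,g)])
for n,b in [("scene",(188,252,222,285)),("side",(394,174,416,192))]:
    print("knob",n,[(p,st,onz(c[n],p,13)) for p,st in loc(c[n],*b,k)])
print("panel",[(p,st,onz(c["wrist"],p,46)) for p,st in loc(c["wrist"],190,80,335,215,k)])
print("shaft",onz(c["scene"],(311,175),73),onz(c["side"],(339,210),73),onz(c["wrist"],(260,155),73),tri(c["scene"],(311,175),c["side"],(339,210)))
rows=[]
for n,b in [("scene",(180,245,240,290)),("scene",(355,140,415,185)),("side",(240,245,300,290)),("side",(380,165,440,210))]:
    rows.append(cv2.resize(c[n]["pixels"][b[1]:b[3],b[0]:b[2]],(390,292),interpolation=cv2.INTER_CUBIC))
cv2.imwrite("pics/crop.png",np.vstack([np.hstack(rows[:2]),np.hstack(rows[2:])])[:,:,::-1])
E
```

```text
ring scene [(array([383.6, 157. ]), [3, 3, 23, 19, 314], array([574.1, 246.1,   6. ]))]
ring side [(array([265.4, 266.9]), [2, 1, 24, 19, 332], array([571.1, 250.8,   6. ]))]
knob scene [(array([204.6, 268.8]), [6, 5, 23, 24, 413], array([ 535.3, -269.8,   13. ]))]
knob side [(array([403.5, 183.1]), [3, 3, 14, 13, 142], array([ 534.3, -267.5,   13. ]))]
panel [(array([263. , 147.2]), [5, 6, 130, 124, 12266], array([538.5,  30.4,  46. ]))]
shaft [538.   28.1  73. ] [536.5  28.3  73. ] [539.9  25.9  73. ] (array([537.3,  28.1,  72.5]), 0.9)
```

View pics/crop.png

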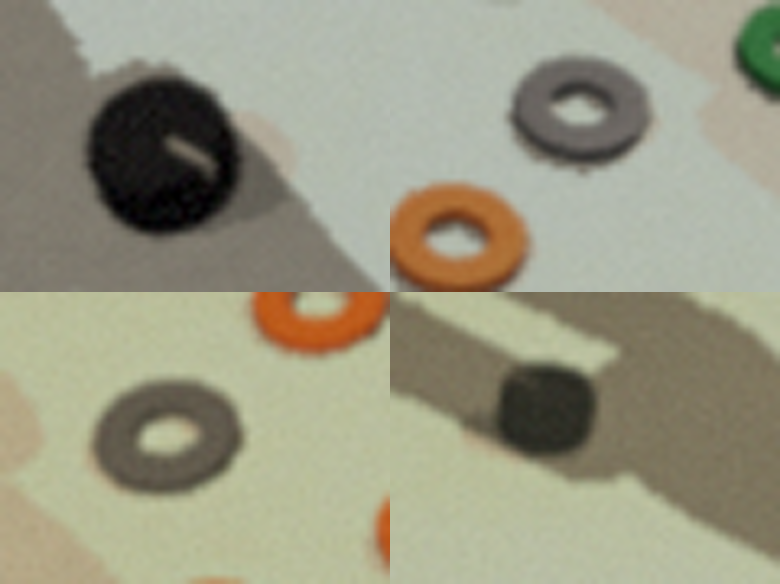

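Confirmed: the grey ring is at about (573,248), both cameras agreeing within 5 mm, and the knob with its pointer is at (535,-269). The shaft tip is at (537,28,72.5), matching the expected 73. Next I go to the ring for a close look.

```bash
python3 -m jog '[[0,0,0,48,-7,25,-1],[0,0,0,48,-7,25,-1],[0,0,0,47,-7,25,-1],[0,0,0,47,-7,25,-1],[0,0,0,0,0,0,-1]]' 20; python3 - <<'E'
from h import *
s=cam("scene")
for p in [(372,131),(342,144),(365,177),(418,148)]: print(onz(s,p,6))
w=cam("wrist");print(r.sense()["tool_pos"],r.sense()["tcp_rot"]);save(w,"w1.png")
print("ring px",proj(w,[572.5,248.5,4]))
E
```

```text
time: 0.8
tool_pos: [570.2, 180.1, 134.4]
tcp_rot: [-179.6, -0.0, 90.3]
ft_force: [-0.5, -0.7, -0.6]
finger_gap: 85.5
grip_force: 0.0
[487.  300.4   6. ]
[466.2 205.7   6. ]
[587.8 160.4   6. ]
[614.7 335.1   6. ]
[573.15065185 176.50893811 137.8579676 ] [-1.79892828e+02  3.78546752e-02  9.01469635e+01]
ring px (np.float64(317.56491391041584), np.float64(112.10119959480818))
```

View pics/w1.png

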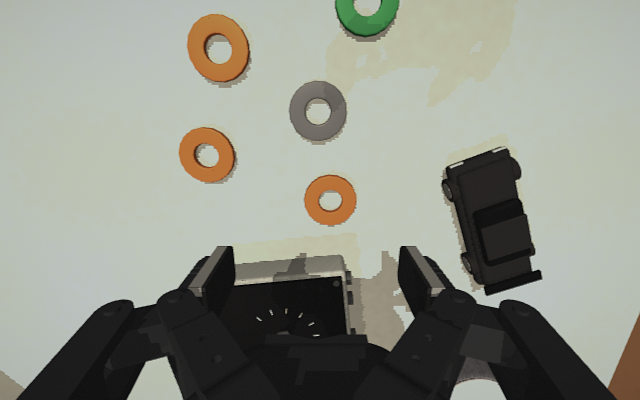

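The wrist view shows the grey ring at (318,111). The orange rings are well clear of the finger path at yaw 90 (fingers left and right of the ring). I'll measure the ring centre by its outline.

```bash
cat >> h.py <<'E'
def ring(w,c,h):
    x,y=int(c[0]),int(c[1]);b=45
    im=w["pixels"][max(0,y-b):y+b,x-b:x+b].astype(np.uint8)
    m=(cv2.cvtColor(im,cv2.COLOR_RGB2GRAY)<160).astype(np.uint8)
    cs,hi=cv2.findContours(m,cv2.RETR_CCOMP,cv2.CHAIN_APPROX_NONE)
    out=[]
    for q in cs:
        if len(q)>30:
            e=cv2.fitEllipse(q);p=np.array(e[0])+[x-b,max(0,y-b)];out.append((np.round(p,1),np.round(e[1],1),onz(w,p,h)))
    return out
E
python3 - <<'E'
from h import *
w=cam("wrist");st=r.sense();print(st["tool_pos"],st["tcp_rot"])
for o in ring(w,(318,111),8): print(o)
E
```

```text
[574.15021035 175.55032665 138.9719302 ] [-1.79998168e+02  2.65588053e-02  9.00559375e+01]
(array([315.9, 110.1]), array([56.7, 63. ]), array([572.9, 248.9,   8. ]))
(array([316.1, 111.4]), array([22.3, 24.8]), array([573.1, 247.7,   8. ]))
```

```bash
python3 -m jog '[[0,0,0,36,0,25,-0.6],[0,0,0,36,0,25,-0.4],[0,0,0,0,0,35,-0.4],[0,0,0,0,0,25,-0.4],[0,0,0,0,0,0,-0.4]]' 20; python3 - <<'E'
from h import *
P=[]
for i in range(6):
    s=cam("side");st=r.sense();P.append(np.r_[st["tool_pos"],st["tcp_rot"],st["finger_gap"]])
P=np.array(P);print(P.mean(0).round(2),P.std(0).round(2))
print(r.sense()["time"]);save(s,"s1.png",(205,190,345,295),5)
E
```

```text
time: 1.45
tool_pos: [572.0, 245.4, 25.3]
tcp_rot: [-179.7, 0.1, 89.9]
ft_force: [0.3, -0.1, -1.3]
finger_gap: 59.7
grip_force: 0.0
[ 5.7561e+02  2.4692e+02  3.0710e+01  1.1988e+02 -3.0000e-02  8.9920e+01
  5.9940e+01] [1.0100e+00 5.9000e-01 1.4100e+00 1.3404e+02 5.0000e-02 2.0000e-02
 2.7000e-01]
1.75
```

View pics/s1.png

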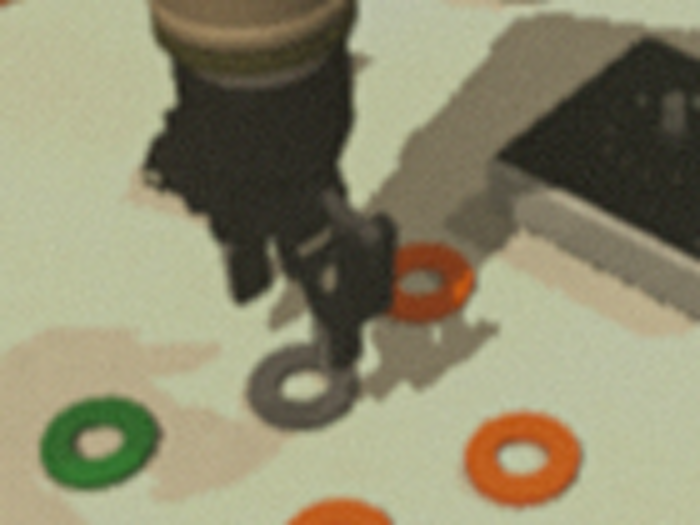

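Side view: the fingers straddle the ring, with the near (low-x) fingertip at about full-image (274,263). I'll work out the tip height from that.

```bash
python3 - <<'E'
from h import *
s=cam("side")
for z in (15,20,25,30,35,40): print(z,np.round(proj(s,[545.6-4,247,z]),1), np.round(proj(s,[609,247,z]),1))
E
```

```text
15 [274.3 269.8] [256.5 255.6]
20 [274.1 268.3] [256.3 254.1]
25 [273.9 266.8] [256.1 252.7]
30 [273.8 265.3] [255.9 251.2]
35 [273.6 263.8] [255.6 249.7]
40 [273.4 262.3] [255.4 248.2]
```

```bash
python3 -m jog '[[0,0,0,1,-2.5,15,-0.4],[0,0,0,0,0,10,-0.4],[0,0,0,0,0,6,-0.4],[0,0,0,0,0,0,-0.4]]' 20; python3 -m jog '[[0,0,0,0,0,1.5,-0.4],[0,0,0,0,0,0,-0.4]]'; python3 -m jog '[[0,0,0,0,0,1.5,-0.4],[0,0,0,0,0,0,-0.4]]'
```

```text
time: 2.2
tool_pos: [570.6, 248.2, -3.8]
tcp_rot: [-179.9, 0.0, 90.0]
ft_force: [-0.2, -0.3, 0.3]
finger_gap: 59.7
grip_force: 0.0
time: 2.4
tool_pos: [571.6, 248.5, -3.7]
tcp_rot: [-180.0, 0.0, 90.0]
ft_force: [-0.6, 0.3, 0.3]
finger_gap: 59.5
grip_force: 0.0
time: 2.6
tool_pos: [571.8, 248.6, -4.9]
tcp_rot: [180.0, -0.0, 90.0]
ft_force: [-0.6, -0.3, 0.8]
finger_gap: 59.8
grip_force: 0.0
```

```bash
python3 -m jog '[[0,0,0,0,0,0,0.2],[0,0,0,0,0,0,0.2],[0,0,0,0,0,0,0.2],[0,0,0,0,0,0,0.2]]' 40; python3 -m jog '[[0,0,0,0,0,-25,0.2],[0,0,0,0,0,-40,0.2],[0,0,0,0,0,-45,0.2],[0,0,0,0,0,-20,0.2],[0,0,0,0,0,0,0.2]]'; python3 - <<'E'
from h import *
for i in range(4): w=cam("wrist");print(r.sense()["tool_pos"].round(1),r.sense()["finger_gap"])
save(w,"w2.png");s=cam("side");print(proj(s,r.sense()["tool_pos"]));save(s,"s2.png",(180,100,360,240),3)
E
```

```text
time: 3.0
tool_pos: [572.8, 248.9, -3.2]
tcp_rot: [179.9, -0.0, 90.0]
ft_force: [-2.0, 0.2, 9.0]
finger_gap: 52.0
grip_force: 44.8
time: 3.5
tool_pos: [574.6, 249.6, 130.4]
tcp_rot: [179.5, -0.2, 90.0]
ft_force: [0.4, 0.5, -1.1]
finger_gap: 52.3
grip_force: 42.0
[573.1 249.  127.4] 52.09136904715276
[571.8 248.5 125.1] 52.188855227529935
[570.9 248.3 123.7] 51.93512088976072
[570.4 248.1 122.9] 52.018579715539985
(np.float64(261.8772256735825), np.float64(229.7971484363973))
```

View pics/w2.png

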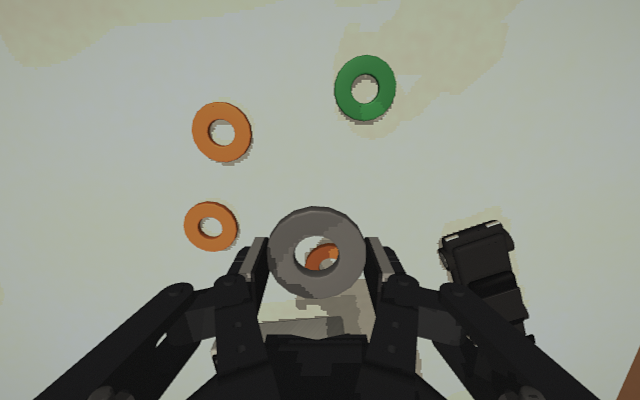

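The ring is held level between the fingers, centred at (317,252), and the hole is clear. Next I move to just in front of the shaft and measure both in the same picture.

```bash
python3 -m jog '[[0,0,0,-45,-5,-8,0.2],[0,0,0,-49,-6,-8,0.2],[0,0,0,-49,-6,-8,0.2],[0,0,0,-49,-6,-8,0.2],[0,0,0,-49,-6,-6,0.2]]'; python3 -m jog '[[0,0,0,-49,-3,0,0.2],[0,0,0,0,0,0,0.2],[0,0,0,0,0,0,0.2],[0,0,0,0,0,0,0.2],[0,0,0,0,0,0,0.2]]';python3 - <<'E'
from h import *
for i in range(4): w=cam("wrist");st=r.sense();print(st["tool_pos"].round(1),st["tcp_rot"].round(2))
save(w,"w3.png");print(proj(w,[537.5,28,73]),proj(w,[537.5,28,46]))
E
```

```text
time: 4.25
tool_pos: [541.3, 5.9, 161.8]
tcp_rot: [-179.9, -0.0, 90.0]
ft_force: [0.0, -0.7, 0.4]
finger_gap: 51.9
grip_force: 42.0
time: 4.75
tool_pos: [539.4, -40.0, 162.1]
tcp_rot: [-179.9, -0.0, 90.1]
ft_force: [0.1, 0.1, 0.1]
finger_gap: 51.8
grip_force: 42.0
[539.5 -40.  162.4] [-1.7995e+02 -2.0000e-02  9.0120e+01]
[539.6 -40.1 162.6] [-1.7996e+02 -1.0000e-02  9.0120e+01]
[539.6 -40.3 162.7] [-1.7998e+02 -1.0000e-02  9.0110e+01]
[539.7 -40.4 162.8] [-179.99   -0.     90.09]
(np.float64(313.25220990809464), np.float64(116.58111291887568)) (np.float64(313.54135209426073), np.float64(115.35111564543328))
```

View pics/w3.png

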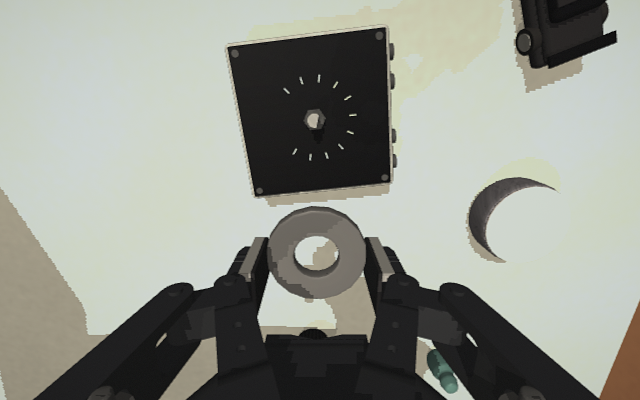

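The wrist view shows the ring at (317,252), the shaft at (314,120), and panel screws at (235,54), (379,36), (385,178) and (259,191). I'll work in the tool frame so pose noise cancels.

```bash
cat >> h.py <<'E'
def tool(w,p,z):
    H=np.array(w["hand_eye"]);d=H[:3,:3]@np.array([(p[0]-w["cx"])/w["fx"],-(p[1]-w["cy"])/w["fy"],-1]);o=H[:3,3]
    return np.round(o+d*(z-o[2])/d[2],2)
E
python3 - <<'E'
from h import *
w=cam("wrist");st=r.sense();tz=st["tool_pos"][2];print(st["tool_pos"])
g=cv2.cvtColor(w["pixels"],cv2.COLOR_RGB2GRAY).astype(int)
print("col",g[200:325,317][::1].tolist())
print("row",g[252,255:380].tolist())
sub=np.array(w["pixels"][100:140,295:335]);
print("shaft\n",g[108:134,300:328])
for n,c in dict(a=(235,54),b=(379,36),c=(385,178),d=(259,191)).items(): print(n,tool(w,c,tz-46))
q=cv2.resize(sub,(480,480),interpolation=cv2.INTER_CUBIC);cv2.imwrite("pics/shaft.png",q[:,:,::-1])
E
```

```text
[539.69165047 -40.66371223 162.84077595]
col [166, 217, 214, 213, 215, 213, 132, 62, 72, 76, 89, 126, 120, 107, 104, 104, 104, 104, 103, 103, 103, 103, 104, 103, 104, 103, 103, 103, 103, 103, 102, 102, 102, 101, 97, 107, 195, 217, 213, 213, 212, 212, 212, 212, 212, 213, 210, 152, 156, 157, 159, 159, 161, 161, 161, 160, 160, 159, 158, 159, 159, 160, 161, 160, 160, 160, 159, 160, 162, 157, 84, 63, 67, 71, 74, 77, 83, 107, 126, 120, 117, 116, 116, 116, 116, 116, 116, 116, 115, 115, 115, 115, 115, 114, 114, 114, 115, 109, 110, 219, 213, 211, 211, 211, 211, 210, 211, 211, 210, 211, 210, 210, 210, 210, 210, 210, 210, 210, 210, 210, 204, 203, 203, 203, 203]
row [106, 107, 108, 86, 23, 28, 27, 18, 19, 21, 18, 32, 54, 65, 65, 63, 85, 106, 103, 103, 104, 103, 103, 103, 103, 103, 103, 103, 103, 103, 103, 101, 110, 118, 117, 116, 114, 112, 87, 118, 193, 217, 213, 213, 213, 213, 213, 212, 212, 213, 213, 213, 213, 212, 212, 213, 213, 214, 193, 154, 157, 159, 161, 160, 161, 162, 163, 161, 161, 160, 160, 158, 158, 158, 158, 160, 161, 161, 160, 188, 219, 218, 203, 137, 86, 119, 117, 117, 116, 115, 11
[... 2612 characters left out ...]
9  28  26  27]
 [ 29  28  30  28  31  29  28  30  24  35  52  51  45  40  33  34  32  25
   21  15  16  18  17  18  24  28  29  28]
 [ 29  30  30  28  29  28  29  29  25  18  18  16  17  18  16  15  17  17
   17  19  18  19  17  17  24  29  27  29]
 [ 28  30  28  29  29  28  30  30  30  28  29  25  17  19  17  19  18  20
   17  17  18  21  18  19  24  29  28  28]
 [ 28  28  27  28  28  28  30  29  29  30  28  25  21  20  17  20  20  19
   17  17  20  18  19  20  23  28  29  27]
 [ 28  29  29  27  27  29  29  29  27  28  29  28  29  25  18  19  19  18
   19  17  18  20  26  27  29  28  28  26]]
a [117.41 -67.3  116.84]
b [130.87  51.74 116.84]
c [ 11.07  65.68 116.84]
d [ -1.91 -54.55 116.84]
```

View pics/shaft.png

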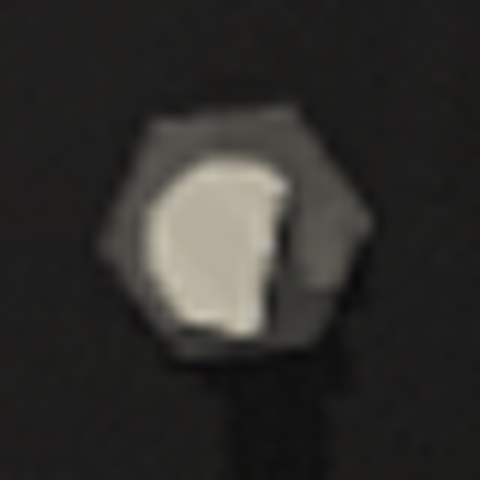

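The crop clearly shows the hex nut centred at about full-image (314.2,118.9). The bright D-tip's flat faces image right, tilted about 11° downward. That puts the shaft's x at world yaw of about -11°.

```bash
python3 - <<'E'
from h import *
w=cam("wrist");tz=163
for z in (-14,-11.5,-9): print(z,[tool(w,(316.1,v),z)[0] for v in (211,235.5,277,298.5)], [tool(w,(u,252),z)[1] for u in (267,293,339.3,365)])
print("botrim",tool(w,(316,269.7),-3.5),tool(w,(316,206),-3.5))
print("nut",tool(w,(314.17,118.9),tz-50),"tip",tool(w,(314.1,119.8),tz-73))
n=[tool(w,p,tz-73) for p in ((318.5,115),(316.3,126))];print(n)
E
```

```text
-14 [np.float64(27.95), np.float64(14.82), np.float64(-9.26), np.float64(-22.75)] [np.float64(-24.81), np.float64(-11.52), np.float64(12.14), np.float64(25.28)]
-11.5 [np.float64(26.99), np.float64(13.6), np.float64(-10.95), np.float64(-24.7)] [np.float64(-25.29), np.float64(-11.75), np.float64(12.38), np.float64(25.77)]
-9 [np.float64(26.02), np.float64(12.38), np.float64(-12.64), np.float64(-26.65)] [np.float64(-25.78), np.float64(-11.98), np.float64(12.61), np.float64(26.26)]
botrim [-11.58   0.25  -3.5 ] [26.71  0.22 -3.5 ]
nut [ 65.37  -1.39 113.  ] tip [65.75 -1.31 90.  ]
[array([69.45,  2.19, 90.  ]), array([60.94,  0.45, 90.  ])]
```

```bash
python3 -m jog '[[0,0,0,30,-1.7,0,0.2],[0,0,0,34.7,0,20,0.2],[0,0,0,0,0,40,0.2],[0,0,0,0,0,23,0.2],[0,0,0,0,0,0,0.2]]'; python3 -m jog '[[0,0,0,0,0,0,0.2],[0,0,0,0,0,0,0.2]]';python3 - <<'E'
from h import *
for i in range(5): w=cam("wrist");st=r.sense();print(st["tool_pos"].round(1))
save(w,"w4.png",(260,190,380,310),5)
g=cv2.cvtColor(w["pixels"],cv2.COLOR_RGB2GRAY).astype(int);print(g[228:285:2,288:346:2])
print("tip if centred at ring:",)
E
```

```text
time: 5.55
tool_pos: [534.6, 24.0, 75.8]
tcp_rot: [-179.6, -0.0, 90.1]
ft_force: [-0.3, 0.1, -0.4]
finger_gap: 52.6
grip_force: 42.0
time: 5.75
tool_pos: [539.5, 23.0, 82.0]
tcp_rot: [179.8, 0.0, 90.0]
ft_force: [0.4, 0.6, -0.3]
finger_gap: 51.6
grip_force: 42.0
[539.6  23.   82.2]
[539.5  23.   82.1]
[539.3  23.   81.8]
[539.   23.   81.4]
[538.8  23.1  81.1]
[[117 116 116 116 117 117 116 117 116 116 116 115 116 116 116 116 115 115
  115 116 132 131 130 131 131 131 130 130 130]
 [117 116 117 116 116 117 116 116 116 115 115 115 115 115 114 114 114 115
  117 123 131 130 130 130 131 131 131 131 130]
 [116 117 117 116 115 116 116 115 115 115 115 115 115 114 115 114 115 122
  130 131 130 130 130 130 131 130 131 131 131]
 [116 116 116 116 116 116 115 116 116 116 116 116 114 112 113 114 116 131
  131 131 130 130 130 130 130 130 131 131 130]
 [116 116 116 115 115 115 114 133 130 126 121 118 110 118 128 121  63  77
  123 128 130 130 131 130 130 129 130 130 130]
 [116 116 116 114 115 116 116 128 111 108 108 106 106 105 101 174  15  20
   14  52 109 128 130 131 130 130 130 130 131]
 [116 116 1
[... 2096 characters left out ...]
 82  82  83  84  84  86
   88  91 111 139 133 131 131 130 131 131 130]
 [134 133 132 133 132 131 131 132 133 135 125 103  96  94  95  94  98 113
  129 144 136 132 130 131 131 131 131 130 129]
 [133 133 133 133 133 132 132 132 131 132 133 135 138 140 141 142 140 137
  134 132 131 132 130 131 131 131 131 130 128]
 [133 133 132 133 133 132 132 131 131 132 132 132 132 132 131 131 131 131
  131 131 131 131 131 131 130 130 130 129 128]
 [130 130 130 130 131 130 131 131 132 131 132 131 132 131 132 131 131 131
  131 131 131 131 131 130 130 129 128 129 128]
 [ 89  89  89  88  88  89 110 133 132 132 132 132 131 131 132 131 131 131
  131 130 131 131 129 129 128 129 128 128 128]]
tip if centred at ring:
```

View pics/w4.png

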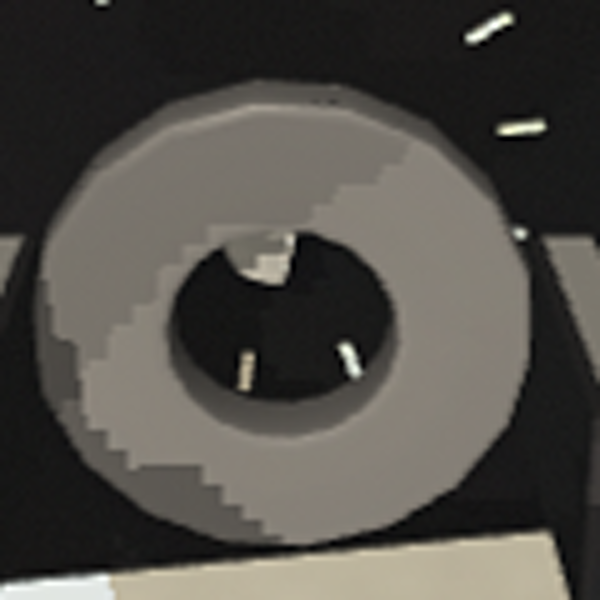

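The hole shows the D-tip under it, with the lower arc at about (314,246.5). I'll check its offset against the ring centre.

```bash
python3 - <<'E'
from h import *
w=cam("wrist")
for tz in (80,82): print("arc bottom",tool(w,(313.5,246.5),tz-73),"flat",tool(w,(317.7,246.5),tz-73))
print("ring",[tool(w,(316.1,v),-11)[0] for v in (211,235.5,277,298.5)])
E
```

```text
arc bottom [-2.58 -1.23  7.  ] flat [-2.58  1.25  7.  ]
arc bottom [-3.65 -1.25  9.  ] flat [-3.65  1.27  9.  ]
ring [np.float64(26.8), np.float64(13.36), np.float64(-11.29), np.float64(-25.09)]
```

```bash
python3 -m jog '[[0,0,0,1.5,-0.3,0,0.2],[0,0,0,0,0,12,0.2],[0,0,0,0,0,12,0.2],[0,0,0,0,0,0,0.2],[0,0,0,0,0,0,0.2]]'; python3 -m jog '[[0,0,0,0,0,4,0.2],[0,0,0,0,0,4,0.2],[0,0,0,0,0,0,0.2]]'; python3 - <<'E'
from h import *
for i in range(3): w=cam("wrist");st=r.sense();print(st["tool_pos"].round(1),st["ft_force"].round(1),st["wrist_torque"].round(2))
g=cv2.cvtColor(w["pixels"],cv2.COLOR_RGB2GRAY).astype(int)
m=(g[232:280,290:345]>150).astype(np.uint8)
for p,s in blobs(w,m,8): print(p+[290,232],s)
E
```

```text
time: 6.55
tool_pos: [536.7, 24.8, 54.7]
tcp_rot: [-179.9, -0.0, 90.0]
ft_force: [0.6, 0.1, -0.8]
finger_gap: 51.8
grip_force: 42.0
time: 6.85
tool_pos: [537.3, 24.8, 47.3]
tcp_rot: [-180.0, -0.0, 90.0]
ft_force: [-0.1, 0.7, -0.2]
finger_gap: 51.8
grip_force: 42.0
[537.4  24.7  47.6] [-0.4  0.4  0.5] [0.03 0.01 0.01]
[537.6  24.7  47.9] [-0.8  0.2  0.1] [-0.02  0.05 -0.02]
[537.7  24.7  48. ] [ 0.2  0.9 -0. ] [ 0.01  0.01 -0.03]
[314.1 270.8] [15, 30, 19, 18, 267]
```

```bash
python3 - <<'E'
from h import *
w=cam("wrist");tz=r.sense()["tool_pos"][2]
g=cv2.cvtColor(w["pixels"],cv2.COLOR_RGB2GRAY).astype(int)
m=(g[232:300,285:350]>150).astype(np.uint8)
for p,s in blobs(w,m,8):
    x0,y0,x1,y1=s[0]+285,s[1]+232,s[0]+s[2]+284,s[1]+s[3]+231
    print(p+[285,232],s)
    for z in (tz-73.,tz-74): print([tool(w,((x0+x1)/2,v),z)[0] for v in (y0-.5,y1+.5)],[tool(w,(u,(y0+y1)/2),z)[1] for u in (x0-.5,x1+.5)])
print(g[250:300,314].tolist()); print(g[270,285:350].tolist())
E
```

```text
[313.9 271.4] [20, 30, 19, 21, 294]
[np.float64(6.58), np.float64(-5.01)] [np.float64(-5.28), np.float64(3.83)]
[np.float64(7.18), np.float64(-4.31)] [np.float64(-5.23), np.float64(3.8)]
[124, 123, 123, 124, 124, 125, 125, 125, 125, 125, 124, 132, 167, 196, 204, 203, 201, 199, 200, 199, 199, 198, 198, 197, 197, 197, 199, 199, 203, 205, 209, 206, 116, 134, 135, 135, 135, 135, 134, 133, 133, 133, 133, 133, 132, 132, 134, 131, 74, 14]
[137, 138, 137, 137, 136, 136, 136, 136, 136, 136, 135, 133, 134, 121, 94, 81, 75, 73, 68, 109, 175, 204, 200, 197, 197, 197, 197, 198, 197, 199, 199, 199, 198, 199, 203, 206, 190, 132, 46, 53, 53, 67, 82, 81, 82, 83, 84, 90, 108, 133, 141, 139, 135, 134, 134, 135, 134, 134, 135, 134, 134, 134, 133, 133, 133]
```

Centred within about 0.5 mm. Lowering onto the panel.

```bash
python3 -m jog '[[0,0,0,0,0,2,0.2],[0,0,0,0,0,2,0.2],[0,0,0,0,0,0,0.2]]'; python3 -m jog '[[0,0,0,0,0,1,0.2],[0,0,0,0,0,0,0.2]]'
```

```text
time: 7.35
tool_pos: [537.3, 24.8, 43.5]
tcp_rot: [-180.0, -0.0, 90.0]
ft_force: [0.4, -0.6, -0.2]
finger_gap: 52.3
grip_force: 42.0
time: 7.55
tool_pos: [537.7, 24.7, 42.9]
tcp_rot: [180.0, -0.0, 90.0]
ft_force: [0.2, 0.5, -0.5]
finger_gap: 51.6
grip_force: 42.0
```

```bash
python3 -m jog '[[0,0,0,0,0,1,0.2],[0,0,0,0,0,0,0.2]]'
```

```text
time: 7.75
tool_pos: [537.8, 24.7, 42.8]
tcp_rot: [180.0, 0.0, 90.0]
ft_force: [-4.3, -0.4, 7.2]
finger_gap: 51.9
grip_force: 46.1
```

```bash
python3 -m jog '[[0,0,0,0,0,-0.5,-0.4],[0,0,0,0,0,0,-0.4],[0,0,0,0,0,0,-0.4],[0,0,0,0,0,-15,-0.4],[0,0,0,0,0,-30,-0.4]]'; python3 -m jog '[[0,0,0,0,0,-45,-0.4],[0,0,0,-33,0,-25,-0.4],[0,0,0,-33,0,0,-0.4],[0,0,0,0,0,0,-0.4],[0,0,0,0,0,0,-0.4]]';python3 - <<'E'
from h import *
for i in range(3): w=cam("wrist")
tz=r.sense()["tool_pos"][2];print(r.sense()["tool_pos"])
g=cv2.cvtColor(w["pixels"],cv2.COLOR_RGB2GRAY).astype(int)
m=((g>70)).astype(np.uint8)[60:180,250:380]
cs,_=cv2.findContours(m,cv2.RETR_LIST,cv2.CHAIN_APPROX_NONE)
for q in cs:
    if len(q)>25:
        e=cv2.fitEllipse(q);p=np.array(e[0])+[250,60];print(p.round(1),np.round(e[1],1),tool(w,p,tz-54),tool(w,p,tz-73))
print(g[85:160:2,285:350:2])
E
```

```text
time: 8.25
tool_pos: [535.3, 24.8, 85.9]
tcp_rot: [-179.7, -0.0, 90.0]
ft_force: [0.4, -0.4, 0.3]
finger_gap: 59.8
grip_force: 0.0
time: 8.75
tool_pos: [537.7, -41.7, 158.2]
tcp_rot: [180.0, -0.0, 89.9]
ft_force: [0.5, 0.9, 0.9]
finger_gap: 59.7
grip_force: 0.0
[537.30452399 -40.36322433 157.1267171 ]
[250.8 175.2] [ 1.9 17.2] [ 17.02 -58.07 103.13] [ 21.69 -53.56  84.13]
[315.7 118.2] [16.7 18. ] [ 6.6410e+01 -3.0000e-02  1.0313e+02] [ 6.725e+01 -1.000e-02  8.413e+01]
[316.7 118.4] [29.5 31. ] [ 66.24   0.81 103.13] [67.1   0.76 84.13]
[316.6 117.6] [61.7 63.6] [ 66.91   0.69 103.13] [67.72  0.65 84.13]
[[ 30  28  31 ...  26  26  27]
 [ 87 113  27 ...  26  28  27]
 [ 21 186 108 ...  27  28  26]
 ...
 [ 26  27  27 ...  24  24  23]
 [ 27  26  27 ...  24  26  22]
 [ 27  24  25 ...  25  24  21]]
```

The ring outline is round at (316.7,118), centred within 0.5 mm of the shaft axis and lying flat. Next I re-measure the flat and go to the knob.

```bash
cat >> h.py <<'E'
def flat(w):
    tz=r.sense()["tool_pos"][2];g=cv2.cvtColor(w["pixels"],cv2.COLOR_RGB2GRAY).astype(float)[100:137,300:332]
    P=[]
    for v in range(13,25):
        row=g[v];i=np.argmin(np.diff(row[8:24]))+8
        # subpixel crossing of 120
        j=[k for k in range(8,26) if row[k]>=115>row[k+1]]
        if j: k=j[-1] if len(j)==1 else j[0]; P.append((300+k+(row[k]-115)/(row[k]-row[k+1]),100+v))
    return np.array(P)
E
python3 - <<'E'
from h import *
w=cam("wrist");P=flat(w);print(P.round(1).tolist())
l=cv2.fitLine(P.astype(np.float32),cv2.DIST_HUBER,0,.01,.01).ravel();print("edge angle from vertical",np.degrees(np.arctan2(l[0],-l[1])))
E
python3 -m jog '[[0,0,0,-49,0,0,-0.6],[0,0,0,-49,0,0,-0.6],[0,0,0,-49,0,0,-0.6],[0,0,0,-49,0,0,-0.6],[0,0,0,-49,0,0,-0.6]]'; python3 -m jog '[[0,0,0,-49,0,0,-0.6],[0,0,0,-5,0,10,-0.6],[0,0,0,0,0,0,-0.6],[0,0,0,0,0,0,-0.6],[0,0,0,0,0,0,-0.6]]'
python3 - <<'E'
from h import *
for i in range(2):w=cam("wrist")
st=r.sense();print(st["tool_pos"]);tz=st["tool_pos"][2]
print("exp",proj(w,[535,-269,26]))
g=cv2.cvtColor(w["pixels"],cv2.COLOR_RGB2GRAY)
x,y=map(int,proj(w,[535,-269,26]));b=50
m=(g[y-b:y+b,x-b:x+b]<60).astype(np.uint8)
cs,_=cv2.findContours(m,cv2.RETR_EXTERNAL,cv2.CHAIN_APPROX_NONE)
for q in cs:
    if len(q)>60:
        (cx,cy),rr=cv2.minEnclosingCircle(q);e=cv2.fitEllipse(q);p=np.array(e[0])+[x-b,y-b];print("ell",p,e[1],e[2],(cx+x-b,cy+y-b,rr),tool(w,p,tz-26),tool(w,p,tz-13),cv2.boundingRect(q))
        F=np.zeros_like(m);cv2.drawContours(F,[q],-1,1,-1);F=cv2.erode(F,np.ones((5,5)))
        gg=g[y-b:y+b,x-b:x+b];vv,uu=np.nonzero((gg>75)&(F>0))
        Q=np.c_[uu+x-b,vv+y-b].astype(np.float32);print(len(Q),Q.min(0),Q.max(0),Q.mean(0))
        l=cv2.fitLine(Q,cv2.DIST_HUBER,0,.01,.01).ravel();print(l)
E
```

```text
[[320.1, 114.0], [321.3, 115.0], [321.3, 116.0], [320.8, 117.0], [320.4, 118.0], [320.2, 119.0], [320.1, 120.0], [320.2, 121.0], [319.6, 122.0], [319.4, 123.0], [319.1, 124.0]]
edge angle from vertical 13.575428
time: 9.45
tool_pos: [537.7, -287.1, 157.1]
tcp_rot: [-180.0, -0.0, 90.1]
ft_force: [0.8, 0.3, -0.3]
finger_gap: 68.4
grip_force: 0.0
time: 9.95
tool_pos: [538.1, -338.4, 147.5]
tcp_rot: [-180.0, -0.0, 90.1]
ft_force: [-0.0, 0.3, 0.4]
finger_gap: 68.5
grip_force: 0.0
[ 538.31102343 -338.83287584  147.97700225]
exp (np.float64(312.27684237187395), np.float64(113.57632001973629))
ell [311.74932861 113.7670784 ] (43.38309860229492, 48.164520263671875) 171.8983154296875 (312.6666679382324, 113.66666793823242, 24.335716247558594) [ 69.43  -3.62 121.98] [ 69.04  -3.81 134.98] (28, 27, 47, 49)Traceback (most recent call last):
  File "<stdin>", line 14, in <module>
    return umr_minimum(a, axis, None, out, keepdims, initial, where)
ValueError: zero-size array to reduction operation minimum which has no identity
```

```bash
cat > k.py <<'E'
from h import *
def knob(w,c,tz,b=50):
    g=cv2.cvtColor(w["pixels"],cv2.COLOR_RGB2GRAY);x,y=map(int,c);gg=g[y-b:y+b,x-b:x+b];m=(gg<60).astype(np.uint8)
    cs,_=cv2.findContours(m,cv2.RETR_EXTERNAL,cv2.CHAIN_APPROX_NONE);q=cv2.convexHull(max(cs,key=cv2.contourArea))
    (cx,cy),rr=cv2.minEnclosingCircle(q);p=np.array([cx+x-b,cy+y-b])
    F=np.zeros_like(m);cv2.drawContours(F,[q],-1,1,-1);F=cv2.erode(F,np.ones((3,3)))
    vv,uu=np.nonzero((gg>80)&(F>0));Q=np.c_[uu+x-b,vv+y-b].astype(np.float32)
    T=np.array([tool(w,t,tz-26)[:2] for t in Q],np.float32);l=cv2.fitLine(T,cv2.DIST_HUBER,0,.01,.01).ravel()
    print("circle",p,rr,tool(w,p,tz-26),tool(w,p,tz-13));print("n",len(Q),"mean",T.mean(0),"min",T.min(0),"max",T.max(0),"dir",l[:2])
    return p,Q,gg
E
python3 - <<'E'
from k import *
w=cam("wrist");st=r.sense();tz=st["tool_pos"][2];print(st["tool_pos"])
p,Q,gg=knob(w,(312,113),tz);print(Q.astype(int).tolist())
E
```

```text
[ 538.2352533  -339.11518082  148.01132403]
circle [312.5 113. ] 24.622243881225586 [ 70.09  -2.95 122.01] [ 69.74  -3.1  135.01]
n 69 mean [72.41975   9.300725] min [69.23  2.01] max [75.28 16.39] dir [0.21884662 0.97575927]
[[331, 107], [332, 107], [333, 107], [327, 108], [328, 108], [329, 108], [330, 108], [331, 108], [332, 108], [333, 108], [323, 109], [324, 109], [325, 109], [326, 109], [327, 109], [328, 109], [329, 109], [330, 109], [331, 109], [332, 109], [333, 109], [334, 109], [320, 110], [321, 110], [322, 110], [323, 110], [324, 110], [325, 110], [326, 110], [327, 110], [328, 110], [329, 110], [330, 110], [331, 110], [332, 110], [333, 110], [334, 110], [318, 111], [319, 111], [320, 111], [321, 111], [322, 111], [323, 111], [324, 111], [325, 111], [326, 111], [327, 111], [328, 111], [329, 111], [330, 111], [331, 111], [332, 111], [318, 112], [319, 112], [320, 112], [321, 112], [322, 112], [323, 112], [324, 112], [325, 112], [326, 112], [327, 112], [319, 113], [320, 113], [321, 113], [322, 113], [323, 113], [324, 113], [320, 114]]
```

The pointer lies at world yaw +12.6° and passes through the knob centre (tool 69.9,-3.05), so it is consistent. The shaft is at about -12.5°, so the knob must turn about +25° about tool z. Now grasping.

```bash
python3 -m jog '[[0,0,0,35,-3,0,-0.5],[0,0,0,34.9,0,20,-0.5],[0,0,0,0,0,40,-0.5],[0,0,0,0,0,40,-0.5],[0,0,0,0,0,0,-0.5]]'; python3 -m jog '[[0,0,0,0,0,30,-0.5],[0,0,0,0,0,12,-0.5],[0,0,0,0,0,0,-0.5],[0,0,0,0,0,0,-0.5]]';  python3 -m jog '[[0,0,0,0,0,0,-0.5],[0,0,0,0,0,0,-0.5]]'
```

```text
time: 10.6
tool_pos: [530.5, -266.8, 41.5]
tcp_rot: [-179.5, -0.3, 90.1]
ft_force: [-1.3, 0.4, -0.6]
finger_gap: 64.1
grip_force: 0.0
time: 11.0
tool_pos: [535.4, -270.8, 7.0]
tcp_rot: [179.9, 0.0, 90.0]
ft_force: [0.5, 0.2, 0.8]
finger_gap: 64.2
grip_force: 0.0
time: 11.2
tool_pos: [535.6, -271.0, 7.1]
tcp_rot: [179.9, 0.1, 90.0]
ft_force: [0.3, 0.2, 0.0]
finger_gap: 63.7
grip_force: 0.0
```

Down 7.5 more, then close with a firm grip and lift a bit.

```bash
python3 -m jog '[[0,0,0,0,0,5,-0.5],[0,0,0,0,0,2.5,-0.5],[0,0,0,0,0,0,-0.5]]'; python3 -m jog '[[0,0,0,0,0,0,0.4],[0,0,0,0,0,0,0.4],[0,0,0,0,0,0,0.4],[0,0,0,0,0,0,0.4],[0,0,0,0,0,0,0.4]]' 80;  python3 -m jog '[[0,0,0,0,0,-20,0.4],[0,0,0,0,0,-45,0.4],[0,0,0,0,0,-45,0.4],[0,0,0,0,0,-45,0.4],[0,0,0,0,0,0,0.4]]'
```

```text
time: 11.5
tool_pos: [534.1, -270.1, -2.8]
tcp_rot: [-179.9, -0.0, 90.0]
ft_force: [0.3, 0.7, 0.7]
finger_gap: 64.1
grip_force: 0.0
time: 12.0
tool_pos: [535.2, -270.6, -1.4]
tcp_rot: [179.9, 0.0, 90.0]
ft_force: [0.6, 0.8, 5.1]
finger_gap: 41.2
grip_force: 85.0
time: 12.5
tool_pos: [538.3, -272.6, 160.9]
tcp_rot: [179.4, 0.4, 90.0]
ft_force: [0.6, -0.3, -1.3]
finger_gap: 41.0
grip_force: 81.8
```

```bash
python3 -m jog '[[0,0,0,48,-6,0,0.4],[0,0,0,48,-6,0,0.4],[0,0,0,48,-6,0,0.4],[0,0,0,48,-6,0,0.4],[0,0,0,44,-4,0,0.4]]'; python3 -m jog '[[0,0,8.4,0,0,0,0.4],[0,0,8.3,0,0,0,0.4],[0,0,8.3,0,0,0,0.4],[0,0,0,0,0,0,0.4],[0,0,0,0,0,0,0.4]]'; python3 - <<'E'
from k import *
for i in range(3): w=cam("wrist")
st=r.sense();tz=st["tool_pos"][2];print(st["tool_pos"],st["tcp_rot"],st["ft_force"])
print("shaft exp",proj(w,[537.5,26,73]))
H=np.array(w["hand_eye"])
g=cv2.cvtColor(w["pixels"],cv2.COLOR_RGB2GRAY)
# ring outline, tip
x,y=map(int,proj(w,[537.5,26,54]));b=48
m=(g[y-b:y+b,x-b:x+b]>70).astype(np.uint8)
cs,_=cv2.findContours(m,cv2.RETR_LIST,cv2.CHAIN_APPROX_NONE)
for q in cs:
    if len(q)>40:
        e=cv2.fitEllipse(q);p=np.array(e[0])+[x-b,y-b];print("ell",p.round(1),np.round(e[1],1),tool(w,p,tz-54))
m=(g[y-20:y+20,x-20:x+20]>150).astype(np.uint8)
for p,s in blobs(w,m,20): print("blob",p+[x-20,y-20],s)
print(g[y-16:y+16,x-16:x+16])
# held knob area
print("knob top exp px around", [ (v) for v in range(0)])
np.save("w5.npy",w["pixels"])
E
```

```text
time: 13.0
tool_pos: [505.0, -32.3, 151.3]
tcp_rot: [-179.9, -0.0, 90.0]
ft_force: [0.3, 0.9, -2.6]
finger_gap: 41.3
grip_force: 81.8
time: 13.5
tool_pos: [506.0, -34.3, 151.9]
tcp_rot: [-179.9, 0.0, 65.2]
ft_force: [-0.9, 0.5, -2.6]
finger_gap: 41.4
grip_force: 81.8
[506.40405996 -34.46139112 152.48888337] [-1.79962416e+02  9.42699413e-03  6.51405539e+01] [ 0.03246094 -0.04153366 -2.40377445]
shaft exp (np.float64(319.5208460578434), np.float64(117.66022098746961))
ell [319.2 116.6] [17.  20.1] [68.03  3.   98.49]
ell [320.6 117.3] [29.6 34.6] [67.47  4.13 98.49]
ell [320.  115.9] [63.4 65.3] [68.6   3.67 98.49]
blob [319.2 118.8] [15, 16, 12, 14, 116]
[[118 118 117 ... 112 112 112]
 [117 117 115 ... 111 112 112]
 [116 115 115 ... 111 111 112]
 ...
 [126 125 125 ...  67  92 114]
 [125 125 125 ...  68  89 112]
 [125 125 125 ...  72  73  92]]
knob top exp px around []
```

```bash
python3 - <<'E'
from k import *
np.set_printoptions(threshold=9999,linewidth=250)
w=cam("wrist");st=r.sense();tz=st["tool_pos"][2]
g=cv2.cvtColor(w["pixels"],cv2.COLOR_RGB2GRAY).astype(int)
print(g[104:132,306:334])
print("pointer region: pixels >85 in held-knob box")
b=g[200:320,270:370];m=(b>85).astype(np.uint8)
for p,s in blobs(w,m,12): print(p+[270,200],s)
print(g[200:320:3,270:370:3])
E
```

```text
[[113 112 112 111 106  89  51  23  20  13  16  18  16  15  15  15  17  16  17  14  15  30  65  96 109 111 111 111]
 [112 112 110 105  89  53  21  15  17  17  17  16  17  28  32  25  20  21  24  16  16  20  27  64  96 108 111 111]
 [112 110 103  88  53  19  17  15  17  17  17  17  39  68  75  59  41  34  24  17  18  17  18  23  57  92 108 112]
 [111 106  88  53  21  13  18  18  16  19  27  42  66  78  79  80  75  61  40  25  21  29  24  16  18  56  93 111]
 [110  97  65  18  16  17  17  17  23  40  67  80  76  73  73  73  78  81  71  44  33  27  23  14  21  35  80 108]
 [107  85  40  12  18  14  18  32  53  73  79  77  75  75  76  75  77  78  80  77  61  41  31  28  28  25  57  95]
 [ 97  66  20  15  20  27  43  67  81  77  76  75  77  79  79  76  76  78  79  80  81  77  61  42  32  25  31  79]
 [ 85  35  13  16  38  68  80  79  76  76  76  86 106 122 123 111  95  75  78  78  78  79  81  77  56  25  25  58]
 [ 66  15  14  24  60  80  78  76  73  85 110 142 166 169 167 171 139  67  76  80  79  79  74  61  42  25  25  31]
 [ 57  17  15  25  58  79  76  75  75 113 160 172 165 163 162 164
[... 7165 characters left out ...]
 32]
 [ 12 223 217 218 218 218 218 215  33  40  49  47  48  48  48  48  48  48  48  49  47  47  27  70 229 218 218 218 218 218 194  28  35  32]
 [ 42 219 218 218 218 218 218 218 222 215 102  36  34  46  47  47  47  46  43  34  44 144 224 218 218 218 218 218 218 218 223  25  63  30]
 [126 218 218 218 218 218 218 218 218 218 218 220 226 160 146 145 165 187 208 227 220 217 218 218 218 218 218 218 218 217 219  17  45  31]
 [224 218 218 218 217 218 218 218 217 218 218 218 218 218 218 218 217 218 218 218 217 218 218 218 218 217 218 217 218 218 218 182 154  32]
 [217 217 217 217 217 217 218 218 218 217 218 218 218 218 217 217 218 217 218 217 217 217 217 217 217 218 218 217 217 217 217 218 137  32]]
```

```bash
python3 - <<'E'
from k import *
w=cam("wrist");st=r.sense();tz=st["tool_pos"][2];print(tz)
g=cv2.cvtColor(w["pixels"],cv2.COLOR_RGB2GRAY).astype(int)
print("col316",g[230:318,316].tolist());print("row285",g[285,270:368].tolist())
for z in (-27.5,-25):
    a,b=tool(w,(328,272.6),z),tool(w,(358,267.6),z);d=b-a;print(z,a,b,"ptr angle from +y to +x",np.degrees(np.arctan2(d[0],d[1])))
    print("top rows",[tool(w,(316,v),z)[0] for v in (234.5,239,309,311.5)],"cols",[tool(w,(u,285),z)[1] for u in (272,276,357,361)])
print("tip: rows", [tool(w,(319,v),tz-73)[0] for v in (110.7,125.8)],"left",tool(w,(312.9,119),tz-73)[1])
B=[(323.2,114),(323.4,115),(323.3,116),(323.4,117),(323.7,118),(324.3,119),(324.5,120),(324.3,121),(324.6,122),(325.2,123)]
T=np.array([tool(w,p,tz-73)[:2] for p in B],np.float32);l=cv2.fitLine(T,cv2.DIST_L2,0,.01,.01).ravel();n=np.array([-l[1],l[0]]);n*=np.sign(n[1]);c=T.mean(0)
print("flat normal angle",np.degrees(np.arctan2(n[0],n[1])),"flat mid",c,"axis if at mid height",c-2.5*n)
print("nut-based",tool(w,(319.9,117.9),tz-50))
E
```

```text
152.76319006133676
col316 [26, 28, 28, 26, 34, 45, 47, 48, 49, 68, 67, 67, 66, 66, 66, 65, 66, 66, 66, 66, 67, 66, 67, 66, 67, 67, 67, 67, 67, 67, 67, 67, 67, 67, 66, 67, 67, 67, 67, 67, 67, 67, 67, 67, 67, 66, 55, 47, 48, 49, 48, 50, 50, 49, 49, 50, 49, 48, 49, 49, 49, 49, 49, 49, 49, 48, 48, 48, 48, 48, 49, 49, 48, 49, 48, 48, 48, 48, 47, 38, 52, 144, 226, 219, 218, 217, 218, 217]
row285 [21, 20, 18, 18, 27, 35, 38, 41, 46, 49, 49, 49, 50, 50, 49, 50, 48, 49, 49, 49, 50, 49, 49, 49, 49, 49, 50, 49, 50, 49, 49, 49, 49, 49, 50, 49, 49, 49, 48, 48, 48, 49, 48, 48, 49, 48, 50, 49, 49, 48, 49, 47, 49, 49, 48, 48, 47, 55, 66, 66, 67, 66, 67, 66, 66, 65, 66, 66, 65, 65, 65, 65, 66, 65, 65, 64, 63, 65, 65, 65, 65, 64, 65, 65, 62, 53, 44, 41, 32, 26, 26, 27, 25, 25, 34, 45, 48, 48]
-27.5 [  2.38   6.   -27.5 ] [  5.07  19.95 -27.5 ] ptr angle from +y to +x 10.914468161083404
top rows [np.float64(22.02), np.float64(19.79), np.float64(-18.21), np.float64(-19.69)] cols [np.float64(-20.57), np.float64(-18.67), np.float64(19.91), np.float64(21.81)]
-25 [  0.74   6.13 -25.  ] [  3.49  20.38 -25.  ] ptr angle from +y to +x 10.922804719869262
top rows [np.float64(20.81), np.float64(18.53), np.float64(-20.29), np.float64(-21.81)] cols [np.float64(-21.02), np.float64(-19.08), np.float64(20.34), np.float64(22.28)]
tip: rows [np.float64(73.07), np.float64(61.95)] left -2.0
flat normal angle 13.06286 flat mid [67.36599    6.4509993] axis if at mid height [66.80094    4.0156927]
nut-based [ 66.82   3.65 102.76]
```

The flat is at 13.1° and the pointer at 10.9° in the tool frame, so aligned within 2°, well inside the play. The shaft axis is at tool (67.2,3.8). Approaching above the tip.

```bash
python3 -m jog '[[0,0,-2,33,3.4,0,0.4],[0,0,0,34,0,10,0.4],[0,0,0,0,0,35,0.4],[0,0,0,0,0,29,0.4],[0,0,0,0,0,0,0.4]]'; python3 -m jog '[[0,0,0,0,0,0,0.4],[0,0,0,0,0,0,0.4],[0,0,0,0,0,0,0.4]]'; python3 - <<'E'
from k import *
for i in range(4): w=cam("wrist");st=r.sense();print(st["tool_pos"].round(1),st["ft_force"].round(1))
E
```

```text
time: 14.25
tool_pos: [533.1, 25.8, 74.1]
tcp_rot: [-179.5, 0.2, 67.1]
ft_force: [-1.1, -0.9, -3.3]
finger_gap: 41.4
grip_force: 81.8
time: 14.55
tool_pos: [538.6, 25.1, 81.2]
tcp_rot: [179.8, -0.1, 67.0]
ft_force: [0.1, -0.6, -1.1]
finger_gap: 41.5
grip_force: 81.8
[538.4  25.1  81. ] [-0.   0.7 -2.3]
[538.1  25.2  80.6] [-0.  -0.6 -2.2]
[537.8  25.2  80.2] [-0.2  0.7 -1.3]
[537.6  25.3  79.9] [-0.1  0.6 -2.6]
```

```bash
python3 -m jog '[[0,0,0,0,0,5,0.4],[0,0,0,0,0,0,0.4],[0,0,0,0,0,0,0.4]]' ; python3 -m jog '[[0,0,0,0,0,1.5,0.4],[0,0,0,0,0,0,0.4]]';python3 -m jog '[[0,0,0,0,0,1.5,0.4],[0,0,0,0,0,0,0.4]]';python3 -m jog '[[0,0,0,0,0,1.5,0.4],[0,0,0,0,0,0,0.4]]'
```

```text
time: 15.05
tool_pos: [536.6, 25.4, 73.5]
tcp_rot: [-180.0, 0.0, 67.0]
ft_force: [-0.2, 0.2, -1.9]
finger_gap: 41.9
grip_force: 81.8
time: 15.25
tool_pos: [536.8, 25.4, 72.1]
tcp_rot: [-180.0, 0.0, 67.0]
ft_force: [0.5, 0.5, -0.9]
finger_gap: 41.6
grip_force: 81.8
time: 15.45
tool_pos: [536.8, 25.4, 70.7]
tcp_rot: [-180.0, 0.0, 67.0]
ft_force: [0.7, 1.1, -2.3]
finger_gap: 41.3
grip_force: 81.8
time: 15.65
tool_pos: [537.0, 25.4, 69.3]
tcp_rot: [180.0, -0.0, 67.0]
ft_force: [0.4, 0.3, -2.4]
finger_gap: 41.5
grip_force: 81.8
```

```bash
for i in 1; do python3 -m jog '[[0,0,0,0,0,1.5,0.4],[0,0,0,0,0,0,0.4]]' | grep -E "pos|force"; done; python3 -m jog '[[0,0,0,0,0,1.5,0.4],[0,0,0,0,0,0,0.4]]' | grep -E "pos|force"; python3 -m jog '[[0,0,0,0,0,1.5,0.4],[0,0,0,0,0,0,0.4]]' | grep -E "pos|force"
```

```text
tool_pos: [537.1, 25.3, 67.9]
ft_force: [0.2, -1.1, -2.1]
grip_force: 81.9
tool_pos: [537.1, 25.2, 66.4]
ft_force: [2.0, -1.2, -2.2]
grip_force: 82.0
tool_pos: [537.1, 25.2, 64.9]
ft_force: [2.2, -2.2, -1.4]
grip_force: 82.0
```

```bash
python3 -m jog '[[0,0,0,-0.1,0.3,1.5,0.4],[0,0,0,0,0,1.5,0.4],[0,0,0,0,0,0,0.4]]' | grep -E "pos|force"; python3 -m jog '[[0,0,0,0,0,1.5,0.4],[0,0,0,0,0,0,0.4]]' | grep -E "pos|force";  python3 -m jog '[[0,0,0,0,0,1.5,0.4],[0,0,0,0,0,0,0.4]]' | grep -E "pos|force"
```

```text
tool_pos: [537.2, 25.1, 61.7]
ft_force: [1.4, -2.4, -1.8]
grip_force: 82.0
tool_pos: [537.2, 25.1, 60.3]
ft_force: [2.0, -2.5, -1.3]
grip_force: 82.0
tool_pos: [537.2, 25.1, 58.8]
ft_force: [0.2, -2.4, -1.6]
grip_force: 82.1
```

```bash
python3 -m jog '[[0,0,0,-0.3,0,1,0.4],[0,0,0,0,0,0,0.4]]' | grep -E "pos|force"; python3 -m jog '[[0,0,0,0,0,1,0.4],[0,0,0,0,0,0,0.4]]' | grep -E "pos|force";  python3 -m jog '[[0,0,0,0,0,1,0.4],[0,0,0,0,0,0,0.4]]' | grep -E "pos|force"
```

```text
tool_pos: [537.1, 25.0, 57.8]
ft_force: [2.0, -2.0, -1.1]
grip_force: 82.1
tool_pos: [537.2, 25.0, 57.0]
ft_force: [0.9, -2.0, 1.9]
grip_force: 82.1
tool_pos: [537.3, 25.0, 56.1]
ft_force: [-0.0, -0.8, 3.0]
grip_force: 82.2
```

Home, and the switch has started to move (about 4.8 N net). Pressing to the stop.

```bash
python3 -m jog '[[0,0,0,0,0,1,0.4],[0,0,0,0,0,0,0.4]]' | grep -E "pos|force"; python3 -m jog '[[0,0,0,0,0,1,0.4],[0,0,0,0,0,0,0.4]]' | grep -E "pos|force";  python3 -m jog '[[0,0,0,0,0,0.7,0.4],[0,0,0,0,0,0,0.4]]' | grep -E "pos|force"
```

```text
tool_pos: [537.3, 25.0, 55.1]
ft_force: [-0.5, -0.8, 4.4]
grip_force: 82.4
tool_pos: [537.3, 25.0, 54.4]
ft_force: [-0.4, -1.2, 6.3]
grip_force: 82.9
tool_pos: [537.4, 25.0, 54.3]
ft_force: [-4.2, -1.4, 11.9]
grip_force: 83.5
```

```bash
python3 -m jog '[[0,0,0,0,0,0.4,0.4],[0,0,0,0,0,0,0.4],[0,0,0,0,0,0,0.4],[0,0,0,0,0,0,0.4],[0,0,0,0,0,0,0.4]]'; python3 - <<'E'
from k import *
w=cam("wrist");g=cv2.cvtColor(w["pixels"],cv2.COLOR_RGB2GRAY).astype(int);st=r.sense();tz=st["tool_pos"][2]
print(st["tool_pos"],st["ft_force"],st["finger_gap"])
# pointer
b=g[255:285,315:362];print([ (p+[315,255],s) for p,s in blobs(w,(b>100).astype(np.uint8),12)])
# ring's front edge ahead of the knob, column 316; expected tool x = axis+27 at tool z = tz-54
print(g[195:240,316].tolist()); print("row for +27",[ (v,tool(w,(316,v),tz-54)[0]) for v in range(205,240,5)])
E
```

```text
time: 18.65
tool_pos: [537.5, 25.0, 54.2]
tcp_rot: [180.0, -0.0, 67.0]
ft_force: [-5.7, -1.7, 14.7]
finger_gap: 41.4
grip_force: 83.7
[537.50706054  24.97667345  54.22474321] [-5.17615286 -0.65728718 14.29635206] 41.384716631185476
[(array([344.6, 268.9]), [12, 4, 35, 17, 244])]
[23, 27, 24, 26, 42, 75, 79, 83, 99, 147, 129, 123, 121, 121, 121, 120, 122, 119, 41, 16, 19, 19, 20, 19, 20, 18, 19, 20, 18, 19, 21, 19, 19, 23, 24, 28, 31, 31, 31, 36, 50, 44, 44, 43, 62]
row for +27 [(205, np.float64(26.04)), (210, np.float64(23.17)), (215, np.float64(20.26)), (220, np.float64(17.33)), (225, np.float64(14.36)), (230, np.float64(11.35)), (235, np.float64(8.31))]
```

The ring's front edge sits 27 mm ahead of the axis at panel height, so it lies as placed. The knob has not slipped in the grip, and the switch is at its stop with about 16 N net force.

```bash
python3 -c "
from bench import r
print(r.hand_in())"
```

```text
the job is handed in; nothing more can be done
None
```

I handed the job in at about 18.7 s: the trim ring lies flat around the nut, the knob is fully home on the D-shaft, and the arm is still holding it pressed against the switch stop; the verdict itself was not shown.

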